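# Take the wound bobbin off the winder and put it to cure

### The arm

A 6-joint arm with a two-finger parallel gripper is mounted at the origin on the work surface. World frame = base frame: x ahead of the robot, y to its left, z up, the work surface at z = 0. Lengths are in m, angles in rad, forces in N, time in s.
With the tool pointing down it reaches from about 0.2 to 0.875 m from the base axis. Payload 3.4 kg.
Tool frame: the origin (TCP) lies midway between the tips of the shut fingers; the grasp point (between the pads) lies 19 mm behind it; x points along the fingers, z is the direction in which the jaws open and shut, and the axes are right-handed (so a half turn about x gives the same grasp; the last joint's range is limited). The gripper opens to 94 mm and grips with 3 to 60 N. Pads are 16 mm wide; open, the fingers measure 119 mm over their backs; the gripper's body (75 mm by 177 mm) begins 78 mm behind the grasp point.
Start: joints at [-1.227, 0.276, 1.505, -0, 1.361, -0.121], TCP at [0.258, -0.514, 0.167] pointing down, gripper open.
Joint ranges: [-2.89, 2.89], [-0.75, 2.08], [0.22, 2.7], [-1.18, 4.32], [0.11, 2.71], [-2.7, 2.7]. Speed limits (rad/s): [2.57, 2.57, 3.14, 3.14, 3.14, 3.14].

### API

Orientations are given as a rotation vector (axis times angle).
In Python, from rig import * gives the robot as it stands. The module is installed in compiled form; this text tells all that it offers.
- The arm moves only by the tool move_arm, never from a script. Its argument "targets" is a list of rows, each a list of 7 numbers: the turn, a rotation vector about the world's x, y, z in degrees, then the shift along the world's x, y, z in cm, then the closure, from 0 (fully open) to 1 (shut). In form: [[ax, ay, az, x, y, z, hand], ...]. A call has 1 to 5 rows; each row is the pose to reach, as a shift and turn from the pose commanded when the call began; what a row does not reach only later rows make up. A row lasts 1/8 s, in which the tool goes at most 62.5 mm and 10.7 degrees, less where a joint would pass 70% of its speed; a pose out of reach is approached as far as the arm can. A call with a gripper value outside its range is refused whole. The fingers move at their own pace and stop on an object; "squeeze" is the grip in N (left out, the last holds). Time passes only in rows, so rows that repeat a pose let the fingers close. It gives the time, the measured TCP pose, the force and the opening at its end, in the units of the state.
- observe(): the state, without advancing time (a new reading comes with each control period).
- get_image(name): name is "side" or "top"; returns (picture, depth): 420x560x3 uint8, red, green, blue; 420x560 float32, m along the optical axis (not along the pixel's ray), 0 where there is no reading.
- calibration(name): a dict with "mtx" (3x3 intrinsics, pixels), "R" (3x3) and "t" (3): a world point X has camera coordinates R X + t. Camera axes: x right, y down, z forward; pixel columns grow to the right and rows downward; lengths in m; the calibration is good to about 2 mm. A picture is of the moment at which its call begins. calibration takes no time and is no camera call.
- hand_in(): hands the job in, once; it reports no verdict.
The state is a dict: "clock": time; "joint_pos": joint angles; "qvel": joint speeds; "joint_torque": joint torques, N m; "ee_pos": TCP position; "tool_rot": TCP orientation; "wrist_force": force on the tool from outside, world axes, zero at the start; "ft_torque": the same for the moment, N m; "finger_gap": opening from 0.0 (shut) to 1.0 (fully open).
Only numpy, scipy, OpenCV 4.12 (cv2) and the standard library are available. Lean on these libraries where they do the work, as an engineer would, in place of code of your own. Each camera call takes 0.05 s, during which the arm holds its last target.

### The job

The bobbin on the winder that is full of copper wire is finished: slide it straight up off its spindle, keeping it upright, and stand it upright, wholly on a clear part of the aluminium warming plate, setting it down gently rather than dropping it. Set the plate's dial to 6. Leave the empty bobbin on its spindle, and leave the coil already curing on the plate and the can and jar behind it where they are.

Things in the scene. Friction and masses are not known exactly. Their poses are not given: they have to be found in the camera images.
- coil_mid (a point): Centre (on the axis, half-way up) of the finished bobbin: white plastic, 70 mm tall, flanges 60 mm in diameter and 4 mm thick, wound full with copper wire to 54 mm diameter, bore 24 mm, 0.44 to 0.7 kg; z along its axis. It starts on either of the winder's two spindles, standing on the drive plate, and slides freely straight up. Grip it on the winding or across the flanges.
- bare_mid (a point): Centre (half-way up) of the empty bobbin on the winder's other spindle: same 70 mm height, flanges and bore, but no wire, only the slim white core of 31 mm diameter between the flanges. It must stay on its spindle.
- winder: Fixed twin-spindle winder, housing 170 mm (its x) by 340 mm (y) and 70 mm high; origin under its middle, on the bench. Steel spindles, 20 mm diameter, at its x = -10, y = +70 and -70 mm. The bobbins stand 80 mm, the spindle tips end 162 mm over the bench. A guide rail lies along y at x = +70 mm, columns at its ends 165 mm high; its guides reach in to x = +45 mm.
- plate_face (a point): Centre of the top of the warming plate's heated face: bare level aluminium, 220 mm along its x by 225 mm along its y, 70 mm over the bench; x and y axes along its edges. Beyond the -y edge the plate's fixed white housing goes on as a control deck 115 mm wide, 60 mm over the bench, which carries the dial.
- dial (a joint): The plate's dial, rad: 0 at mark 0, growing clockwise seen from above, to 4.189. Scale: eleven unnumbered marks 0 to 10, 24 degrees (0.4189 rad) apart, long ones at 0, 5 and 10. Mark 5 lies towards the plate's +x (away from the robot), mark 0 lies 120 degrees anticlockwise of it; mark 6 (2.513 rad) is next clockwise after the middle long mark. Friction 0.06 N m; stays where left.
- dial_grip (a point): On the dial's vertical axis, 90.5 mm over the bench, at the height to grip: a black upright bar 52 mm long, 14 mm thick, from 67 to 103.5 mm over the bench, on a round skirt of 52 mm diameter. x axis along the bar to its pointer end (that end has the white line and a small nose); turns with the dial. It stands 170 mm from plate_face along the plate's -y.
- curing_mid (a point): Centre (half-way up) of the flat coil already standing on the heated face: 64 mm diameter, 42 mm tall, copper between white flanges. Must be left alone.
- tin: Steel can, 72 mm diameter, 100 mm tall, standing beyond the winder and the plate; origin at the centre of its underside. Bystander.
- jar: Amber glass jar, 68 mm diameter, 85 mm tall, standing beyond the winder and the plate; origin at the centre of its underside. Bystander.

How it is judged:
On the way:
1. the full bobbin has been slid up off its spindle, upright (z of coil_mid in the frame of winder above 0.195 m and angle between coil_mid's own z axis and vertical below 0.35 rad), for 0.1 s.
At the end, for the whole second after the job is handed in: The full bobbin stands at rest, upright within 0.08 rad, wholly on the heated face (centre within 83 mm of the face's centre in x, 85 mm in y); the dial is at mark 6 within a third of a division (2.513 +- 0.14 rad); the empty bobbin, the curing coil, can and jar are in their places (x of coil_mid in the frame of plate_face between -0.083 and 0.083 m and y of coil_mid in the frame of plate_face between -0.085 and 0.085 m and z of coil_mid in the frame of plate_face between 0.031 and 0.039 m and angle between coil_mid's own z axis and vertical below 0.08 rad and linear speed of coil below 0.02 m/s and value of joint dial between 2.373 and 2.653 rad); the robot touches nothing.
It fails at once if the full bobbin is tipped by more than 0.35 rad (20 degrees) (angle between coil_mid's own z axis and vertical above 0.35 rad).
It fails at once if the full bobbin is dropped or slammed onto the plate (faster than 0.4 m/s within 25 mm of it) (horizontal distance between coil_mid and plate_face below 0.15 m and z of coil_mid in the frame of plate_face below 0.06 m and linear speed of coil above 0.4 m/s).
It fails at once if the empty bobbin is moved from its place on the spindle (more than 12 mm) (distance of bare_mid from where it was at the start of the episode above 0.012 m).
It fails at once if the curing coil is pushed by more than 15 mm or lifted (distance of curing_mid from where it was at the start of the episode above 0.015 m).
It fails at once if the can or the jar is moved by more than 30 mm (distance of any of tin, jar from where it was at the start of the episode above 0.03 m).
It also fails if it takes over 72 s, if anything falls off the work surface, if the arm or the gripper's body presses on something with over 40 N, if the wrist force passes 120 N, or if a joint passes its speed limit or range.

## Working session

There is one attempt and no reset: what is moved stays moved. The work goes in short steps, Python scripts to look and compute and a tool call to move; the robot and the scene stay as the last step left them, time stands still between calls to the robot, and variables do not carry over. Pictures are saved under pics/ and viewed, and the job is handed in when it is done.

Besides the shell and the picture viewer there is one more tool, called after "Emit:" as name(argument=value, ...) on one line, values as JSON. move_arm: Moves the arm, as the interface text tells. Its arguments: {"type":"object","properties":{"targets":{"type":"array"},"squeeze":{"type":"number"}},"required":["targets"]}

```bash
mkdir -p pics; cat > h.py <<'E'
from rig import *
import numpy as np, cv2
def snap(tag):
    out={}
    for n in("side","top"):
        p,d=get_image(n); cv2.imwrite(f"pics/{tag}_{n}.png",p[:,:,::-1]); np.savez(f"pics/{tag}_{n}.npz",p=p,d=d)
def load(tag,n):
    z=np.load(f"pics/{tag}_{n}.npz"); return z["p"],z["d"]
def pts(n,d):
    c=calibration(n);K=np.array(c["mtx"]);R=np.array(c["R"]);t=np.array(c["t"])
    v,u=np.mgrid[:d.shape[0],:d.shape[1]]
    X=np.stack([(u-K[0,2])/K[0,0]*d,(v-K[1,2])/K[1,1]*d,d],-1)
    return (X-t)@R
def ray(n,u,v,z):
    c=calibration(n);K=np.array(c["mtx"]);R=np.array(c["R"]);t=np.array(c["t"])
    C=-R.T@t; r=R.T@np.array([(u-K[0,2])/K[0,0],(v-K[1,2])/K[1,1],1]); return C+r*(z-C[2])/r[2]
E
python3 - <<'E'
from h import *
snap("a"); o=observe()
for k in o: print(k,np.round(o[k],3))
for n in("side","top"):
    c=calibration(n); print(n, np.round(-np.array(c["R"]).T@np.array(c["t"]),3))
E
```

```text
clock 0.1
joint_pos [-1.227  0.277  1.506  0.     1.361 -0.121]
qvel [-0.    -0.001 -0.005  0.002 -0.001  0.001]
joint_torque [ 0.0000e+00 -4.0546e+01 -2.3778e+01  7.0000e-02  3.0000e-02 -0.0000e+00]
ee_pos [ 0.258 -0.513  0.167]
tool_rot [ 0.861  1.395 -0.86 ]
wrist_force [-0.037  1.022 -0.093]
ft_torque [ 0.002 -0.011 -0.019]
finger_gap 1.003
side [ 0.438 -0.711  0.638]
top [ 0.386 -0.011  1.193]
```

View pics/a_side.png

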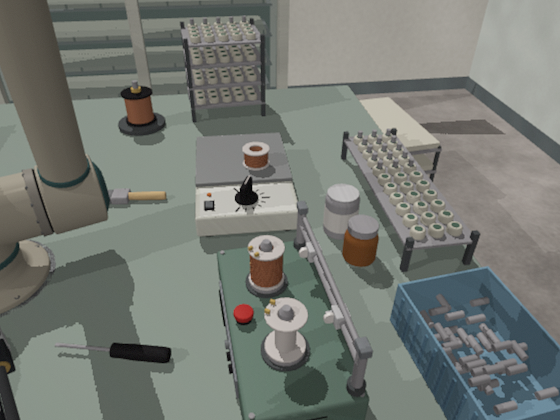

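View pics/a_top.png

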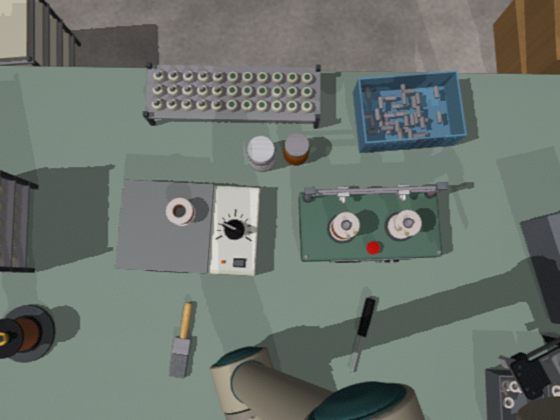

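The full bobbin is the nearer-to-plate one: top (345,226), side (266,262). The empty one is at top (404,223), and the dial at top (235,229), pointing left. The curing coil is at top (180,211), with the can and jar at (261,152) and (296,150). Next I'll measure these.

```bash
python3 - <<'E'
from h import *
p,d=load("a","top"); P=pts("top",d)
def near(u,v,r,z0,z1):
    m=np.zeros(d.shape,bool); m[v-r:v+r,u-r:u+r]=1
    m&=(d>0)&(P[...,2]>z0)&(P[...,2]<z1)
    q=P[m]; 
    if len(q)<3: return len(q)
    c,rad=cv2.minEnclosingCircle((q[:,:2]*1000).astype(np.float32))
    return len(q),np.round(c,1),round(rad,1),np.round(np.median(q[:,2])*1000,1)
print("full",near(345,226,22,.14,.155)); print("bare",near(404,223,22,.14,.155))
print("spind",near(345,226,22,.157,.17),near(404,223,22,.157,.17))
print("curing",near(180,211,22,.105,.12)); print("tin",near(261,152,20,.09,.11)); print("jar",near(296,148,18,.08,.095))
print("dial",near(235,229,25,.095,.11))
m=np.zeros(d.shape,bool); m[175:280,110:214]=1
m&=abs(P[...,2]-.07)<.004; m&=d>0
q=P[m]; r=cv2.minAreaRect((q[:,:2]*1000).astype(np.float32)); print("plate",len(q),r,np.median(q[:,2]))
m=np.zeros(d.shape,bool); m[180:265,297:445]=1; m&=abs(P[...,2]-.07)<.006
q=P[m];print("winder",cv2.minAreaRect((q[:,:2]*1000).astype(np.float32)))
m=np.zeros(d.shape,bool); m[170:210,297:455]=1; m&=(P[...,2]>.08)&(P[...,2]<.2)
q=P[m];print("rail",q.min(0),q.max(0))
big=cv2.resize(p[180:280,110:270],None,fx=5,fy=5,interpolation=cv2.INTER_CUBIC); cv2.imwrite("pics/crop_top.png",big[:,:,::-1])
p2,_=load("a","side")
big=cv2.resize(p2[120:220,180:310],None,fx=6,fy=6,interpolation=cv2.INTER_CUBIC); cv2.imwrite("pics/crop_side.png",big[:,:,::-1])
E
```

```text
full (456, array([ 511.8, -158.3]), 29.7, np.float64(150.3))
bare (459, array([ 519.3, -297.6]), 29.6, np.float64(150.5))
spind (51, array([ 500.9, -159.6]), 18.1, np.float64(161.2)) (54, array([ 510.5, -292.6]), 18.6, np.float64(160.4))
curing (425, array([542.9, 231.2]), 32.2, np.float64(112.2))
tin (601, array([699.5,  41.8]), 34.8, np.float64(100.1))
jar (441, array([717. , -45.4]), 30.6, np.float64(85.4))
dial (132, array([504.5, 104.5]), 26.4, np.float64(103.6))
plate 7176 ((511.1504821777344, 267.830322265625), (238.61485290527344, 220.29212951660156), 88.09857177734375) 0.07013276980430613
winder ((518.9635009765625, -228.11790466308594), (169.5605926513672, 344.0022277832031), 1.003513216972351)
rail [ 0.5674671  -0.38511756  0.08031007] [ 0.61194461 -0.06170254  0.17080272]
```

View pics/crop_top.png

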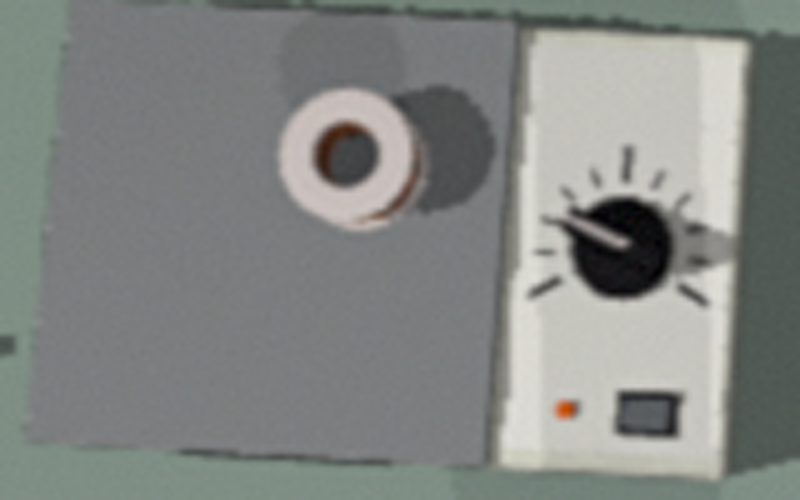

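View pics/crop_side.png

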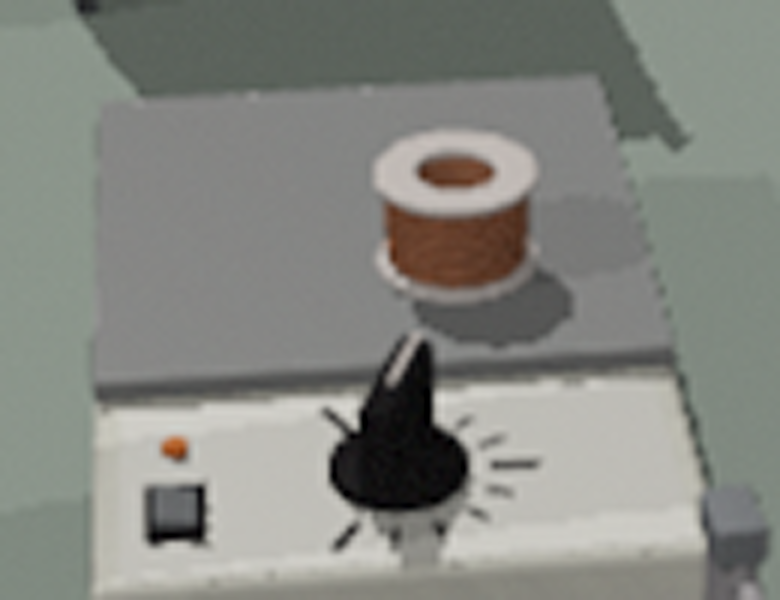

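```bash
python3 - <<'E'
from h import *
from scipy.spatial.transform import Rotation as Rn
p,d=load("a","top"); P=pts("top",d)
g=cv2.cvtColor(p,cv2.COLOR_RGB2GRAY)
f=lambda x,y:(110+(x+.5)/5-.5,180+(y+.5)/5-.5)
M={}
for k,(x,y) in {"0":(545,289),"5":(628,163),"10":(693,296)}.items():
    u,v=f(x,y); M[k]=ray("top",u,v,.06)[:2]*1000; print(k,np.round(M[k],1))
# circumcentre
a,b,c=M["0"],M["5"],M["10"]
C=np.linalg.solve(2*np.array([b-a,c-a]),[b@b-a@a,c@c-a@a]); print("centre",C, "yaw5",np.degrees(np.arctan2(*(b-C)[::-1])), "yaw 0-10", np.degrees(np.arctan2(*(a-c)[::-1]))-90, np.linalg.norm(b-C))
A=np.array(ray("top",*f(565,217),.1035)[:2])*1000;B=np.array(ray("top",*f(628,244),.1035)[:2])*1000
print("pointer",A,B,np.degrees(np.arctan2(*(A-B)[::-1])))
m=np.zeros(d.shape,bool); m[205:255,210:260]=1; m&=(P[...,2]>.095)&(P[...,2]<.11)
q=P[m][:,:2]*1000; r=cv2.minAreaRect(q.astype(np.float32)); print("bar",r,q.mean(0))
_,_,vt=np.linalg.svd(q-q.mean(0)); print(np.degrees(np.arctan2(vt[0,1],vt[0,0])))
# plate face by colour/edges
hsv=cv2.cvtColor(p,cv2.COLOR_RGB2HSV)
m=((hsv[...,1]<25)&(g>60)&(g<180)&(abs(P[...,2]-.07)<.004)).astype(np.uint8); m[:, :105]=0;m[:,216:]=0;m[:170]=0;m[285:]=0
m=cv2.morphologyEx(m,cv2.MORPH_OPEN,np.ones((3,3),np.uint8))
cs=max(cv2.findContours(m,0,2)[0],key=cv2.contourArea)[:,0]
w=np.array([ray("top",*c,.07)[:2]*1000 for c in cs.astype(float)]); print("plate",cv2.minAreaRect(w.astype(np.float32)))
# deck housing
m=(abs(P[...,2]-.06)<.004).astype(np.uint8); m[:, :208]=0;m[:,262:]=0;m[:180]=0;m[278:]=0
w=P[m>0][:,:2]*1000;print("deck",cv2.minAreaRect(w.astype(np.float32)))
print(np.round(Rn.from_rotvec(observe()["tool_rot"]).as_matrix(),3))
# side check of top flange of full bobbin
p,d=load("a","side"); P=pts("side",d)
for n,x,y in(("full",511,-158),("bare",518,-298),("curing",543,231)):
    z0=.105 if n=="curing" else .144
    m=(np.hypot(P[...,0]*1000-x,P[...,1]*1000-y)<45)&(P[...,2]>z0)&(P[...,2]<z0+.01)&(d>0)
    print(n,cv2.minEnclosingCircle((P[m][:,:2]*1000).astype(np.float32)))
m=(np.hypot(P[...,0]*1000-504,P[...,1]*1000-105)<40)&(P[...,2]>.08)&(P[...,2]<.11)&(d>0)
q=P[m][:,:2]*1000; print("dial side",q.mean(0),cv2.minAreaRect(q.astype(np.float32)))
E
```

```text
0 [484.8 140.8]
5 [548.2 102. ]
10 [482.8  67.9]
centre [505.6970026  103.73655192] yaw5 -2.275661649643486 yaw 0-10 -1.5798953881822513 42.498285299021035
pointer [515.48905517 126.78187555] [503.19624781  96.42005984] 67.95809657522118
bar ((505.3996887207031, 104.05604553222656), (52.75705337524414, 13.99437141418457), 66.41765594482422) [504.98054085 103.77292583]
-113.43751470738121
plate ((511.0140686035156, 273.3492431640625), (224.8325653076172, 219.58590698242188), 88.098876953125)
deck ((505.4486083984375, 104.50049591064453), (116.08612060546875, 219.7954559326172), 88.1457290649414)
[[-0.001  0.894  0.448]
 [ 0.002  0.448 -0.894]
 [-1.     0.    -0.002]]
full ((513.1184692382812, -160.63742065429688), 30.61286735534668)
bare ((521.324462890625, -300.07122802734375), 30.5728702545166)
curing ((542.7490234375, 229.16146850585938), 34.0264892578125)
dial side [506.25206015  94.81354886] ((507.4623107910156, 101.62493896484375), (57.054744720458984, 14.296457290649414), 67.83106994628906)
```

Measurements, in mm:

| Item | Position |
|---|---|
| Full bobbin | (512, -159), radius and height match the given sizes |
| Dial | (505.5, 104), pointer at 66.6° |
| Plate centre | (511, 273.5), yaw -1.9° |

The dial now reads about 51°, so it needs -92.5°. I'll go above the full bobbin with the jaws along y.

Emit:
move_arm(targets=[[0,0,0,0,0,6,0],[0,0,-8,4,5,9,0],[0,0,-16,8,10,9,0],[0,0,-23.6,12,15,9,0],[0,0,-23.6,15,20,9,0]], squeeze=40)

```text
clock: 0.72
ee_pos: [0.4055, -0.3178, 0.2572]
tool_rot: [1.171, 1.233, -1.171]
wrist_force: [-0.4, -0.9, 0.2]
finger_gap: 0.998
```

Emit:
move_arm(targets=[[0,0,0,4,5,0,0],[0,0,0,8,10,0,0],[0,0,0,10.4,15.4,0,0],[0,0,0,10.4,15.4,0,0],[0,0,0,10.4,15.4,0,0]])

```text
clock: 1.35
ee_pos: [0.508, -0.1655, 0.2571]
tool_rot: [1.169, 1.234, -1.171]
wrist_force: [0.2, 0.1, 0.2]
finger_gap: 0.999
```

```bash
python3 - <<'E'
from h import *
from scipy.spatial.transform import Rotation as Rn
snap("b");o=observe();print(o["clock"],o["ee_pos"],o["joint_pos"],o["finger_gap"]);print(np.round(Rn.from_rotvec(o["tool_rot"]).as_matrix(),3))
E
```

```text
1.45 [ 0.50776989 -0.16661202  0.2573037 ] [-4.46654850e-01  1.76614258e-01  1.41955980e+00 -7.82798446e-04
  1.54575495e+00  1.07293014e+00] 1.0011634120923094
[[-0.001  0.999  0.051]
 [-0.001  0.051 -0.999]
 [-1.    -0.001  0.001]]
```

View pics/b_side.png

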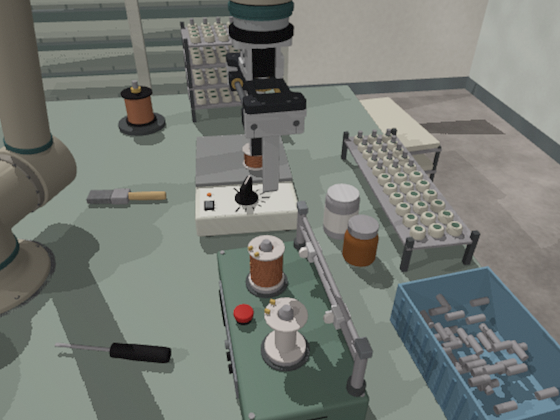

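The gripper is above the bobbin. It is a few mm short because some rows went over the speed cap, so I'll correct that and descend slowly.

Emit:
move_arm(targets=[[0,0,0,0.45,0.73,0,0],[0,0,0,0.45,0.73,-3,0],[0,0,0,0.45,0.73,-6,0],[0,0,0,0.45,0.73,-8,0],[0,0,0,0.45,0.73,-8,0]])

```text
clock: 2.08
ee_pos: [0.5116, -0.1582, 0.1761]
tool_rot: [1.171, 1.237, -1.173]
wrist_force: [0.9, 0.3, -0.6]
finger_gap: 0.998
```

```bash
python3 - <<'E'
from h import *
snap("c");o=observe();print(o["clock"],o["ee_pos"],o["wrist_force"])
E
```

```text
2.175 [ 0.51326469 -0.15871864  0.17813455] [ 0.02938132 -0.29517121 -0.47646366]
```

View pics/c_side.png

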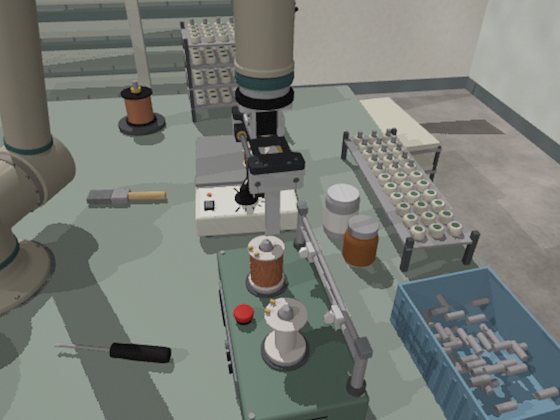

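```bash
python3 - <<'E'
from h import *
c=calibration("side");K,R,t=[np.array(c[k]) for k in("mtx","R","t")]
for X in([.513,-.159,.178],[.513,-.112,.178],[.513,-.206,.178],[.513,-.206,.275],[.512,-.159,.15],[.512,-.159,.115]):
    q=K@(R@np.array(X)+t);print(X,np.round(q[:2]/q[2],0))
p,d=load("c","side");P=pts("side",d)
for v,u in((215,272),(200,272),(235,272),(170,275),(152,275)): print(v,u,np.round(P[v,u],3))
cv2.imwrite("pics/c1.png",cv2.resize(p[110:310,190:350],None,fx=3.5,fy=3)[:,:,::-1])
E
```

```text
[0.513, -0.159, 0.178] [266. 232.]
[0.513, -0.112, 0.178] [262. 214.]
[0.513, -0.206, 0.178] [270. 252.]
[0.513, -0.206, 0.275] [270. 199.]
[0.512, -0.159, 0.15] [265. 246.]
[0.512, -0.159, 0.115] [265. 262.]
215 272 [ 0.514 -0.219  0.257]
200 272 [ 0.513 -0.22   0.283]
235 272 [ 0.527 -0.132  0.148]
170 275 [ 0.513 -0.247  0.346]
152 275 [ 0.517 -0.217  0.353]
```

View pics/c1.png

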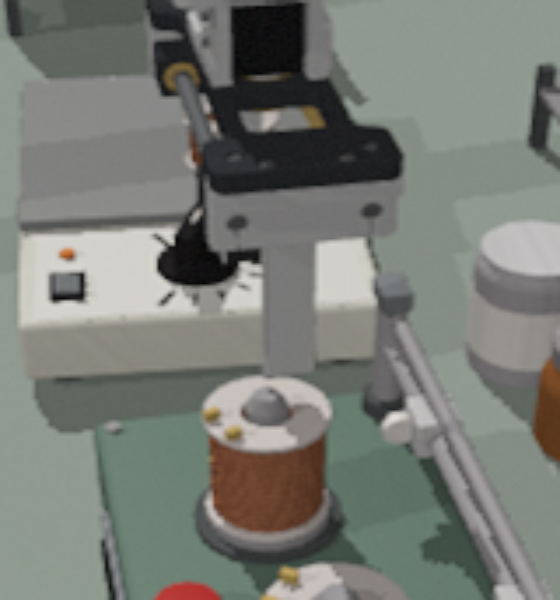

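View pics/c_top.png

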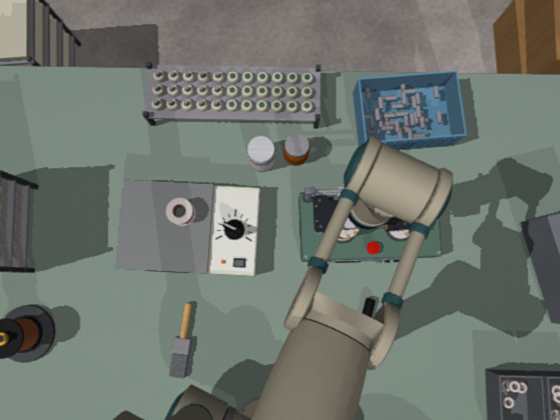

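```bash
python3 - <<'E'
from h import *
p,d=load("c","side");P=pts("side",d)
for v in range(224,244,2): print(v,np.round(P[v,270],3),p[v,270])
m=(P[...,1]<-.19)&(P[...,1]>-.26)&(abs(P[...,0]-.513)<.015)&(P[...,2]>.165)&(d>0)
q=P[m];print(q.min(0),q.max(0))
E
```

```text
224 [ 0.511 -0.219  0.242] [121 121 120]
226 [ 0.511 -0.219  0.238] [120 119 119]
228 [ 0.511 -0.218  0.234] [121 121 120]
230 [ 0.511 -0.218  0.23 ] [120 120 120]
232 [ 0.511 -0.219  0.228] [121 121 120]
234 [ 0.511 -0.22   0.225] [113 113 113]
236 [ 0.523 -0.134  0.148] [183 177 173]
238 [ 0.522 -0.141  0.149] [199 193 188]
240 [ 0.52  -0.16   0.161] [192 186 182]
242 [ 0.519 -0.164  0.161] [95 92 93]
[ 0.49800699 -0.25052577  0.2140518 ] [ 0.52799625 -0.19000066  0.52442022]
```

The open finger's tip shows at z≈0.222 while the TCP reads 0.178, so the tips may retract when open. I'll test that by partly closing here, above the spindle tip.

Emit:
move_arm(targets=[[0,0,0,0,0,0,0.4],[0,0,0,0,0,0,0.4],[0,0,0,0,0,0,0.4],[0,0,0,0,0,0,0.4]])

```text
clock: 2.68
ee_pos: [0.513, -0.1581, 0.1777]
tool_rot: [1.17, 1.233, -1.17]
wrist_force: [-0.0, -0.8, 0.3]
finger_gap: 0.618
```

```bash
python3 - <<'E'
from h import *
snap("e");p,d=load("e","side");P=pts("side",d);o=observe();print(o["ee_pos"],o["finger_gap"])
for v in range(210,246,2): print(v,np.round(P[v,269],3),p[v,269])
cv2.imwrite("pics/e1.png",cv2.resize(p[110:310,190:350],None,fx=3.5,fy=3)[:,:,::-1])
E
```

```text
[ 0.51290752 -0.158034    0.17752265] 0.6007364048926654
210 [ 0.512 -0.2    0.252] [121 119 119]
212 [ 0.512 -0.201  0.249] [122 121 121]
214 [ 0.512 -0.2    0.245] [121 119 120]
216 [ 0.512 -0.2    0.241] [121 121 120]
218 [ 0.512 -0.201  0.238] [122 120 120]
220 [ 0.512 -0.201  0.235] [121 120 120]
222 [ 0.512 -0.2    0.23 ] [122 120 120]
224 [ 0.512 -0.2    0.226] [121 120 120]
226 [ 0.513 -0.192  0.216] [111 111 107]
228 [0.547 0.044 0.019] [138 136 127]
230 [0.547 0.042 0.015] [125 125 117]
232 [ 0.549  0.054 -0.001] [80 88 81]
234 [0.548 0.047 0.   ] [83 91 84]
236 [ 0.522 -0.135  0.149] [199 192 188]
238 [ 0.521 -0.141  0.149] [199 193 188]
240 [ 0.518 -0.16   0.162] [175 170 168]
242 [ 0.517 -0.164  0.161] [126 123 126]
244 [ 0.517 -0.166  0.159] [93 91 93]
```

View pics/e1.png

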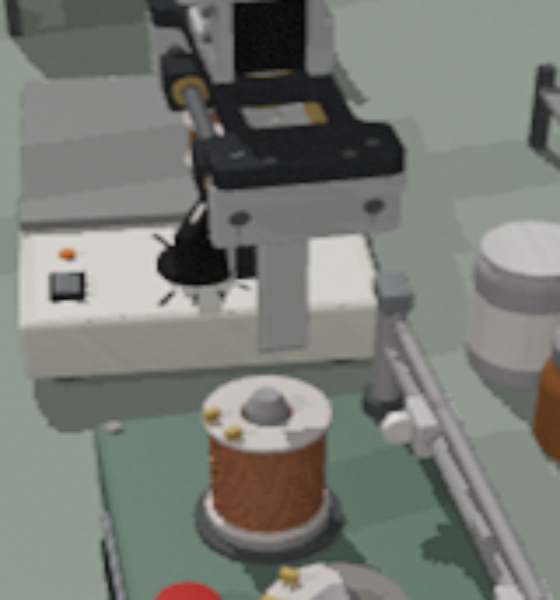

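Even part-closed, the finger tips show at z≈0.22 against a TCP reading of 0.178. Their x and y agree. I'll descend by vision: open, go down 7 cm and look again.

Emit:
move_arm(targets=[[0,0,0,0,-0.1,0,0],[0,0,0,0,-0.1,0,0],[0,0,0,0,-0.1,0,0],[0,0,0,0,-0.1,-2,0],[0,0,0,0,-0.1,-3,0]])

```text
clock: 3.4
ee_pos: [0.5124, -0.1588, 0.1466]
tool_rot: [1.17, 1.235, -1.171]
wrist_force: [-0.3, -0.7, 0.9]
finger_gap: 1.002
```

Emit:
move_arm(targets=[[0,0,0,0,0,-1.5,0],[0,0,0,0,0,-3,0],[0,0,0,0,0,-4,0],[0,0,0,0,0,-4,0]])

```text
clock: 3.9
ee_pos: [0.5123, -0.1588, 0.1065]
tool_rot: [1.17, 1.236, -1.171]
wrist_force: [-0.1, -0.6, 1.1]
finger_gap: 0.999
```

```bash
python3 - <<'E'
from h import *
snap("f");p,d=load("f","side");P=pts("side",d);o=observe();print(o["ee_pos"],o["finger_gap"],o["wrist_force"])
m=(P[...,1]<-.19)&(P[...,1]>-.26)&(abs(P[...,0]-.513)<.006)&(P[...,2]>.09)&(d>0)
for v in range(220,300,4): print(v,np.round(P[v,269],3),p[v,269])
cv2.imwrite("pics/f1.png",cv2.resize(p[130:330,190:350],None,fx=3.5,fy=3)[:,:,::-1])
E
```

```text
[ 0.51317158 -0.15920733  0.10767094] 1.0020079699550186 [-0.99980885  0.4906633   0.1388628 ]
220 [ 0.505 -0.247  0.271] [107 107 107]
224 [ 0.506 -0.242  0.26 ] [118 118 118]
228 [ 0.506 -0.241  0.253] [117 118 116]
232 [ 0.506 -0.241  0.246] [119 117 117]
236 [ 0.509 -0.219  0.221] [121 120 120]
240 [ 0.509 -0.221  0.214] [121 121 121]
244 [ 0.509 -0.219  0.206] [121 120 119]
248 [ 0.51  -0.217  0.196] [121 120 121]
252 [ 0.509 -0.219  0.19 ] [121 121 120]
256 [ 0.509 -0.219  0.182] [123 121 120]
260 [ 0.509 -0.219  0.174] [122 122 121]
264 [ 0.509 -0.22   0.167] [123 123 121]
268 [ 0.509 -0.22   0.159] [123 121 121]
272 [ 0.514 -0.187  0.118] [105  62  40]
276 [ 0.514 -0.186  0.109] [106  67  47]
280 [ 0.514 -0.187  0.101] [95 59 41]
284 [ 0.514 -0.185  0.089] [107  69  49]
288 [ 0.514 -0.189  0.084] [145 140 137]
292 [ 0.514 -0.189  0.075] [100  98 100]
296 [ 0.438 -0.711  0.638] [50 51 52]
```

View pics/f1.png

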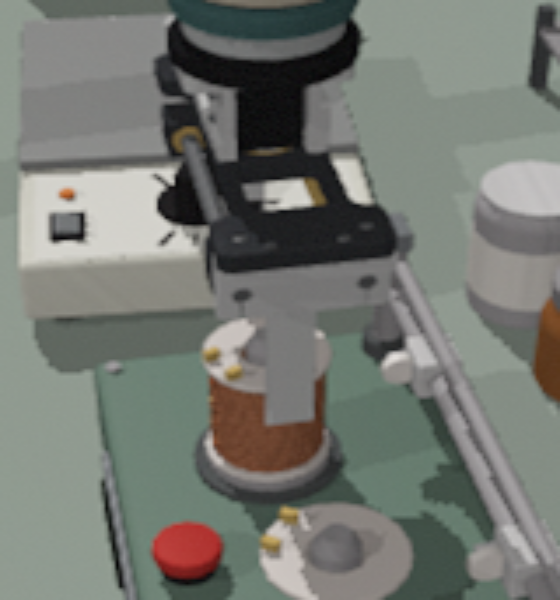

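The finger's end shows at z≈0.153 and the TCP reads 0.107, so vision and reading differ by about 45 mm. I'll go down about 5 cm more in small steps and watch the force.

Emit:
move_arm(targets=[[0,0,0,0,0,-1,0],[0,0,0,0,0,-2,0],[0,0,0,0,0,-2,0]])

```text
clock: 4.38
ee_pos: [0.512, -0.1587, 0.0863]
tool_rot: [1.17, 1.236, -1.171]
wrist_force: [-0.9, 0.3, 0.3]
finger_gap: 1.002
```

```bash
python3 - <<'E'
from h import *
p,d=get_image("side");P=pts("side",d);o=observe();print(o["ee_pos"],o["finger_gap"],o["wrist_force"])
for v in range(260,300,2): print(v,np.round(P[v,271],3),p[v,271])
cv2.imwrite("pics/g1.png",cv2.resize(p[130:330,190:350],None,fx=3.5,fy=3)[:,:,::-1])
E
```

```text
[ 0.51247148 -0.15888061  0.08690416] 1.0019686555362652 [-0.07409049  0.3042689   0.20771827]
260 [ 0.512 -0.22   0.175] [122 123 122]
262 [ 0.512 -0.218  0.169] [120 120 120]
264 [ 0.512 -0.219  0.166] [121 120 121]
266 [ 0.512 -0.218  0.161] [120 119 120]
268 [ 0.512 -0.22   0.159] [121 121 120]
270 [ 0.512 -0.219  0.154] [119 119 119]
272 [ 0.512 -0.219  0.149] [121 122 121]
274 [ 0.512 -0.22   0.146] [122 121 122]
276 [ 0.512 -0.219  0.141] [122 121 122]
278 [ 0.512 -0.219  0.137] [121 121 121]
280 [ 0.517 -0.186  0.099] [116 102  99]
282 [ 0.517 -0.187  0.095] [104  64  43]
284 [ 0.517 -0.187  0.091] [98 60 40]
286 [ 0.517 -0.187  0.086] [105  79  66]
288 [ 0.517 -0.189  0.084] [144 139 135]
290 [ 0.517 -0.19   0.08 ] [108 105 104]
292 [ 0.517 -0.19   0.075] [89 87 88]
294 [ 0.516 -0.193  0.073] [49 50 51]
296 [ 0.516 -0.195  0.071] [47 47 49]
298 [ 0.504 -0.276  0.155] [79 82 66]
```

View pics/g1.png

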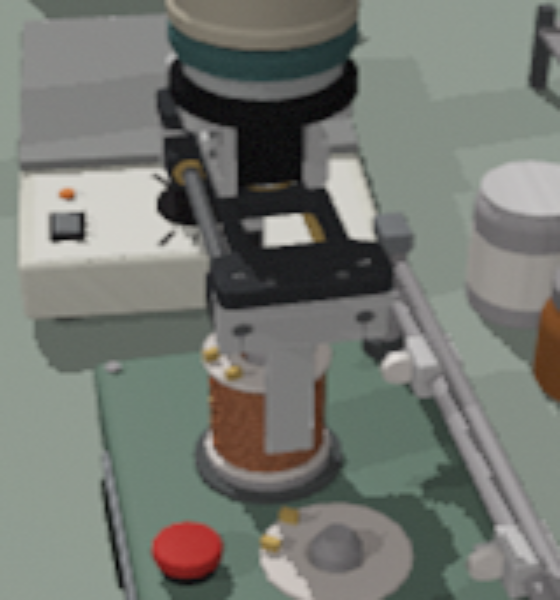

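The offset is constant: the fingers' tip is at 0.134, the body's underside is about 96 mm above it, and there is no contact force. I'll go 3.2 cm lower and close.

Emit:
move_arm(targets=[[0,0,0,0,0,-1,0],[0,0,0,0,0,-2,0],[0,0,0,0,0,-2.6,0],[0,0,0,0,0,-3.2,0],[0,0,0,0,0,-3.2,0]])

```text
clock: 5.05
ee_pos: [0.5125, -0.1589, 0.055]
tool_rot: [1.17, 1.235, -1.171]
wrist_force: [-0.8, 0.2, -0.9]
finger_gap: 0.997
```

```bash
python3 - <<'E'
from h import *
p,d=get_image("side");P=pts("side",d);o=observe();print(o["ee_pos"],o["finger_gap"],o["wrist_force"])
for v in range(268,300,2): print(v,np.round(P[v,270],3),p[v,270])
cv2.imwrite("pics/g2.png",cv2.resize(p[130:330,190:350],None,fx=3.5,fy=3)[:,:,::-1])
E
```

```text
[ 0.51284768 -0.15908123  0.05528193] 1.0043675137451638 [ 0.2338527   0.56250379 -0.32012999]
268 [ 0.511 -0.22   0.159] [123 122 121]
270 [ 0.511 -0.22   0.155] [123 122 121]
272 [ 0.511 -0.219  0.15 ] [123 122 122]
274 [ 0.511 -0.219  0.146] [121 121 120]
276 [ 0.511 -0.22   0.142] [122 121 120]
278 [ 0.511 -0.218  0.136] [123 123 122]
280 [ 0.511 -0.218  0.132] [122 121 120]
282 [ 0.511 -0.218  0.127] [122 122 121]
284 [ 0.511 -0.219  0.125] [121 119 120]
286 [ 0.511 -0.22   0.121] [121 121 120]
288 [ 0.511 -0.218  0.114] [123 122 122]
290 [ 0.511 -0.22   0.112] [121 120 120]
292 [ 0.511 -0.219  0.107] [122 121 120]
294 [ 0.511 -0.219  0.103] [114 114 113]
296 [ 0.514 -0.196  0.072] [46 46 48]
298 [ 0.514 -0.198  0.07 ] [69 76 65]
```

View pics/g2.png

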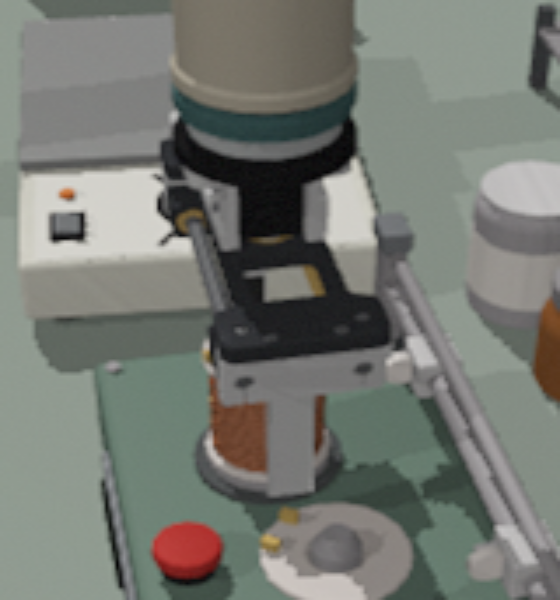

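This confirms it: a TCP at 0.055 would be inside the housing, yet there's no force, and the tips sit at about 0.102 on the winding. I'll close and then lift a little.

Emit:
move_arm(targets=[[0,0,0,0,0,0,0.6],[0,0,0,0,0,0,0.6],[0,0,0,0,0,0,0.6],[0,0,0,0,0,0,0.6],[0,0,0,0,0,0,0.6]], squeeze=45)

```text
clock: 5.72
ee_pos: [0.513, -0.1589, 0.0556]
tool_rot: [1.171, 1.234, -1.17]
wrist_force: [-0.3, 0.7, 0.1]
finger_gap: 0.611
```

Emit:
move_arm(targets=[[0,0,0,0,0,0,0.7],[0,0,0,0,0,0.5,0.7],[0,0,0,0,0,1,0.7],[0,0,0,0,0,1.5,0.7],[0,0,0,0,0,2,0.7]])

```text
clock: 6.35
ee_pos: [0.5128, -0.1591, 0.0757]
tool_rot: [1.17, 1.234, -1.17]
wrist_force: [0.3, -0.3, -5.2]
finger_gap: 0.611
```

```bash
python3 - <<'E'
from h import *
p,d=get_image("side");P=pts("side",d);o=observe();print(o["ee_pos"],o["finger_gap"],o["wrist_force"],o["ft_torque"])
cv2.imwrite("pics/g3.png",cv2.resize(p[130:330,190:350],None,fx=3.5,fy=3)[:,:,::-1])
E
```

```text
[ 0.51329809 -0.15929156  0.07640037] 0.6075115938169927 [ 1.10377317 -0.17850836 -4.62421261] [0.00627494 0.01639399 0.0487748 ]
```

View pics/g3.png

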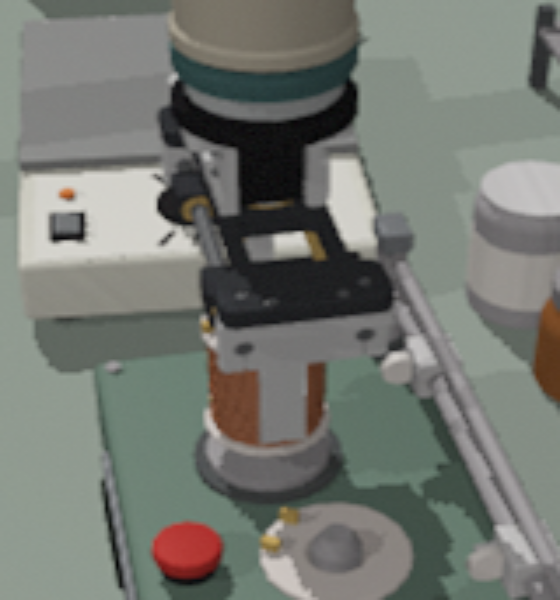

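The bobbin is gripped and has risen 2 cm, with about 5 N of load. Next I'll lift it clear.

Emit:
move_arm(targets=[[0,0,0,0,0,1.5,0.7],[0,0,0,0,0,4,0.7],[0,0,0,0,0,7,0.7],[0,0,0,0,0,9.5,0.7],[0,0,0,0,0,11,0.7]])

```text
clock: 7.02
ee_pos: [0.5135, -0.1594, 0.1877]
tool_rot: [1.17, 1.231, -1.169]
wrist_force: [-0.2, 0.5, -5.9]
finger_gap: 0.613
```

Emit:
move_arm(targets=[[0,0,0,0,0,0.5,0.7],[0,0,0,0,0,0.5,0.7]])

```text
clock: 7.28
ee_pos: [0.5126, -0.159, 0.1902]
tool_rot: [1.17, 1.234, -1.171]
wrist_force: [-0.7, -0.1, -6.0]
finger_gap: 0.612
```

```bash
python3 - <<'E'
from h import *
p,d=get_image("side");o=observe();print(o["ee_pos"],o["finger_gap"],o["wrist_force"],o["ft_torque"])
cv2.imwrite("pics/g4.png",p[:,:,::-1])
E
```

```text
[ 0.51228629 -0.15877793  0.18965893] 0.6133462410127792 [ 0.82065976  0.12754997 -5.24578212] [ 0.0053952  -0.01935857 -0.01012439]
```

View pics/g4.png

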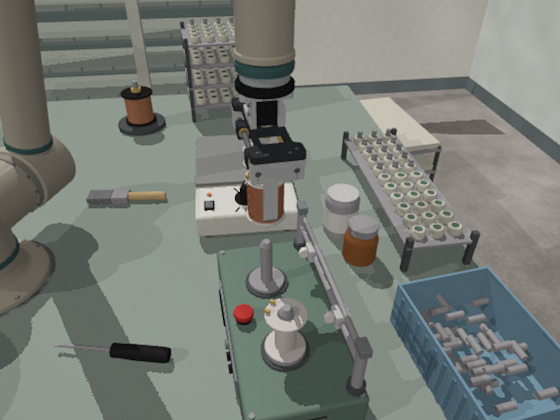

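The bobbin is off the spindle and upright, with its bottom at about 0.21. I'll carry it over to the plate.

Emit:
move_arm(targets=[[0,0,0,0,3,0,0.7],[0,0,0,-0.5,7.5,0,0.7],[0,0,0,-1,12.5,0,0.7],[0,0,0,-1.5,17.5,0,0.7],[0,0,0,-2,22,0,0.7]])

```text
clock: 7.95
ee_pos: [0.4918, 0.0626, 0.1894]
tool_rot: [1.169, 1.236, -1.172]
wrist_force: [0.2, 0.6, -4.8]
finger_gap: 0.61
```

Emit:
move_arm(targets=[[0,0,0,-0.5,5,0,0.7],[0,0,0,-1.2,10,0,0.7],[0,0,0,-1.8,15,0,0.7],[0,0,0,-2.3,20,0,0.7],[0,0,0,-2.6,23.5,0,0.7]])

```text
clock: 8.57
ee_pos: [0.4656, 0.2979, 0.1892]
tool_rot: [1.168, 1.236, -1.171]
wrist_force: [0.9, -0.2, -4.6]
finger_gap: 0.606
```

Emit:
move_arm(targets=[[0,0,0,0,1.5,0,0.7],[0,0,0,0,1.9,0,0.7],[0,0,0,0,1.9,0,0.7]])

```text
clock: 8.95
ee_pos: [0.467, 0.3138, 0.1901]
tool_rot: [1.169, 1.233, -1.172]
wrist_force: [-0.1, -0.7, -5.3]
finger_gap: 0.613
```

```bash
python3 - <<'E'
from h import *
snap("k");p,d=load("k","side");P=pts("side",d);o=observe();print(o["ee_pos"],o["joint_pos"],o["finger_gap"],o["wrist_force"],o["ft_torque"])
hsv=cv2.cvtColor(p,cv2.COLOR_RGB2HSV)
m=(d>0)&(P[...,2]>.12)&(P[...,1]>.2)&(P[...,1]<.4)&(abs(P[...,0]-.467)<.06)
for lo,hi in((.12,.16),(.16,.2),(.2,.24),(.24,.28),(.28,.32)):
    q=P[m&(P[...,2]>lo)&(P[...,2]<hi)]; print(lo,len(q), np.round([q.min(0),q.max(0)],3) if len(q) else "")
E
```

```text
[0.4670945  0.31353365 0.1904314 ] [ 4.68122279e-01  2.45659818e-01  1.49033891e+00 -8.41461113e-04
  1.40620462e+00  1.98756041e+00] 0.6126662452963547 [-0.0222641   0.4841586  -5.97304352] [ 0.03606797 -0.03274976  0.0170886 ]
0.12 0 
0.16 0 
0.2 254 [[0.438 0.27  0.214]
 [0.496 0.316 0.24 ]]
0.24 420 [[0.44  0.267 0.24 ]
 [0.494 0.322 0.28 ]]
0.28 283 [[0.439 0.268 0.28 ]
 [0.497 0.353 0.313]]
```

View pics/k_side.png

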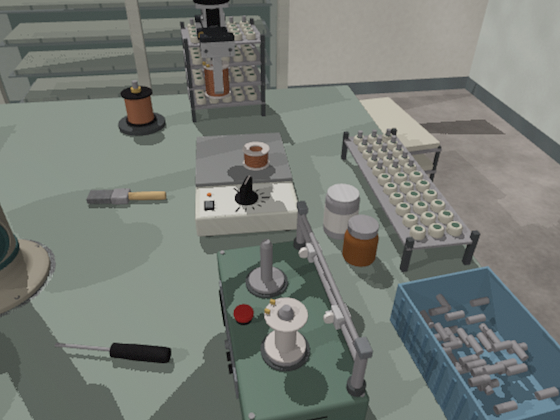

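View pics/k_top.png

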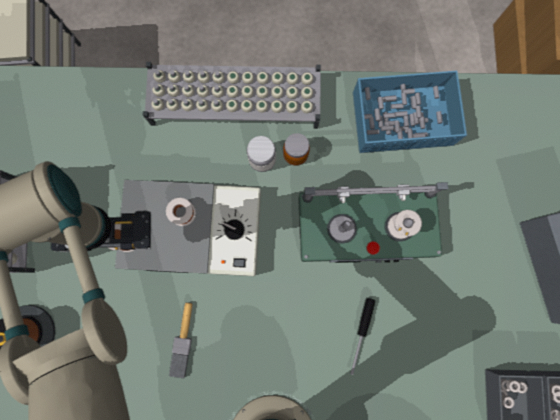

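The bobbin is over the plate at about (0.467, 0.313), with its bottom at 0.214 as predicted. I'll lower it most of the way, then creep to contact.

Emit:
move_arm(targets=[[0,0,0,0,0,-2,0.7],[0,0,0,0,0,-5,0.7],[0,0,0,0,0,-8,0.7],[0,0,0,0,0,-10,0.7],[0,0,0,0,0,-11.5,0.7]])

```text
clock: 9.68
ee_pos: [0.467, 0.3138, 0.0747]
tool_rot: [1.17, 1.233, -1.172]
wrist_force: [0.1, -1.0, -4.4]
finger_gap: 0.612
```

Emit:
move_arm(targets=[[0,0,0,0,0,-0.7,0.7],[0,0,0,0,0,-1.3,0.7],[0,0,0,0,0,-1.8,0.7],[0,0,0,0,0,-2.2,0.7],[0,0,0,0,0,-2.2,0.7]])

```text
clock: 10.3
ee_pos: [0.4667, 0.3149, 0.0534]
tool_rot: [1.17, 1.234, -1.17]
wrist_force: [-0.3, 0.2, -5.4]
finger_gap: 0.611
```

```bash
python3 - <<'E'
from h import *
snap("l");p,d=load("l","side");P=pts("side",d);o=observe();print(o["ee_pos"],o["finger_gap"],o["wrist_force"],o["ft_torque"])
cv2.imwrite("pics/l1.png",cv2.resize(p[60:220,180:310],None,fx=5,fy=3.75)[:,:,::-1])
E
```

```text
[0.4670641  0.31504875 0.05368668] 0.6121848479776999 [ 0.22535889 -0.05630755 -5.69162793] [ 0.01783272 -0.02466893  0.00070542]
```

View pics/l1.png

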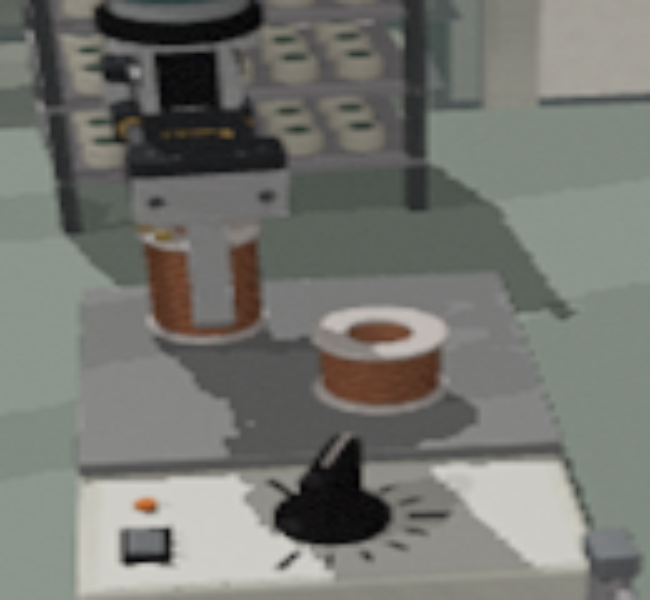

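About 8 mm remain before contact is expected at TCP ≈0.0456. I'll creep down.

Emit:
move_arm(targets=[[0,0,0,0,0,-0.2,0.7],[0,0,0,0,0,-0.4,0.7],[0,0,0,0,0,-0.55,0.7],[0,0,0,0,0,-0.65,0.7],[0,0,0,0,0,-0.7,0.7]])

```text
clock: 11.02
ee_pos: [0.4669, 0.3149, 0.0464]
tool_rot: [1.17, 1.234, -1.17]
wrist_force: [0.4, -0.4, -4.9]
finger_gap: 0.612
```

Emit:
move_arm(targets=[[0,0,0,0,0,-0.05,0.7],[0,0,0,0,0,-0.1,0.7],[0,0,0,0,0,-0.1,0.7]])

```text
clock: 11.4
ee_pos: [0.4669, 0.3149, 0.0457]
tool_rot: [1.17, 1.234, -1.17]
wrist_force: [0.1, -0.4, -3.4]
finger_gap: 0.616
```

Emit:
move_arm(targets=[[0,0,0,0,0,-0.05,0.7],[0,0,0,0,0,-0.1,0.7],[0,0,0,0,0,-0.1,0.7]])

```text
clock: 11.78
ee_pos: [0.467, 0.315, 0.0456]
tool_rot: [1.171, 1.233, -1.169]
wrist_force: [-2.6, -1.4, 5.8]
finger_gap: 0.611
```

Contact: the vertical force went from -5 to +6 N. I'll release it.

Emit:
move_arm(targets=[[0,0,0,0,0,0.05,0.35],[0,0,0,0,0,0.05,0.2],[0,0,0,0,0,0.05,0],[0,0,0,0,0,0.05,0],[0,0,0,0,0,0.05,0]])

```text
clock: 12.4
ee_pos: [0.4669, 0.3149, 0.0449]
tool_rot: [1.17, 1.234, -1.17]
wrist_force: [0.3, -0.3, -0.5]
finger_gap: 0.997
```

Emit:
move_arm(targets=[[0,0,0,0,0,2,0],[0,0,0,0,0,5,0],[0,0,0,0,0,9,0],[0,0,0,0,0,13,0],[0,0,0,0,0,15,0]])

```text
clock: 13.02
ee_pos: [0.4679, 0.3155, 0.1975]
tool_rot: [1.173, 1.232, -1.167]
wrist_force: [-0.6, 0.3, 0.2]
finger_gap: 1.001
```

```bash
python3 - <<'E'
from h import *
snap("m");p,d=load("m","side");o=observe();print(o["ee_pos"],o["finger_gap"],o["wrist_force"])
P=pts("side",d)
m=(np.hypot(P[...,0]-.467,P[...,1]-.315)<.05)&(P[...,2]>.134)&(P[...,2]<.145)&(d>0)
q=P[m];print(cv2.minEnclosingCircle((q[:,:2]*1000).astype(np.float32)),np.median(q[:,2]))
cv2.imwrite("pics/m1.png",cv2.resize(p[60:220,180:310],None,fx=5,fy=3.75)[:,:,::-1])
E
```

```text
[0.46849015 0.31576278 0.19763055] 1.003114291825572 [ 0.58080804  0.1565733  -0.28030926]
((465.15203857421875, 312.31365966796875), 32.28939437866211) 0.13957797798291244
```

View pics/m1.png

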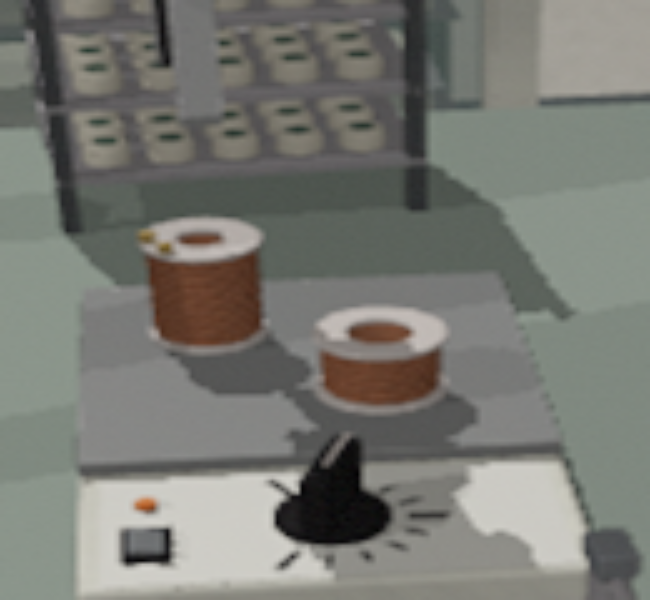

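The bobbin stands on the plate at (466, 313) with its top at 0.140. Now the dial: I'll move above it and turn the jaws across the bar, +63.9°.

Emit:
move_arm(targets=[[0,0,10,0.5,-4,0,0],[0,0,20,1.3,-9,0,0],[0,0,30,2.2,-14,0,0],[0,0,40,3,-18,0,0],[0,0,50,3.7,-21,0,0]])

```text
clock: 13.75
ee_pos: [0.5032, 0.1031, 0.1936]
tool_rot: [0.501, 1.514, -0.503]
wrist_force: [0.1, -0.1, -0.2]
finger_gap: 1.002
```

Emit:
move_arm(targets=[[0,0,10,0,-0.2,0,0],[0,0,13.9,0,-0.2,-3,0],[0,0,13.9,0,-0.2,-5,0],[0,0,13.9,0,-0.2,-5,0]])

```text
clock: 14.25
ee_pos: [0.5017, 0.1027, 0.1424]
tool_rot: [0.315, 1.553, -0.317]
wrist_force: [-0.7, -0.3, 0.3]
finger_gap: 1.002
```

```bash
python3 - <<'E'
from h import *
from scipy.spatial.transform import Rotation as Rn
snap("n");p,d=load("n","side");o=observe();print(o["ee_pos"],o["joint_pos"],o["finger_gap"],o["wrist_force"])
z=Rn.from_rotvec(o["tool_rot"]).as_matrix()[:,2];print(np.degrees(np.arctan2(z[1],z[0])))
cv2.imwrite("pics/n1.png",cv2.resize(p[60:260,170:330],None,fx=4,fy=3)[:,:,::-1])
P=pts("side",d)
m=(np.hypot(P[...,0]-.5055,P[...,1]-.104)<.08)&(P[...,2]>.11)&(d>0)
q=P[m]
for lo in np.arange(.11,.28,.01):
    s=q[(q[:,2]>lo)&(q[:,2]<=lo+.01)]
    if len(s): print(round(lo,2),len(s),np.round([s.min(0)[:2],s.max(0)[:2]],3).tolist())
E
```

```text
[0.50376416 0.10291962 0.14469337] [ 6.61902727e-02  1.99475212e-01  1.66830420e+00 -6.27184088e-05
  1.27451455e+00  4.68837934e-01] 0.9986514199605158 [ 0.05725068 -0.36358778 -0.30695944]
-23.068967597270742
0.18 48 [[0.447, 0.069], [0.554, 0.126]]
0.19 74 [[0.445, 0.068], [0.56, 0.127]]
0.2 76 [[0.446, 0.068], [0.56, 0.13]]
0.21 76 [[0.445, 0.069], [0.559, 0.125]]
0.22 79 [[0.445, 0.07], [0.559, 0.128]]
0.23 82 [[0.445, 0.069], [0.559, 0.127]]
0.24 82 [[0.445, 0.068], [0.559, 0.128]]
0.25 85 [[0.446, 0.067], [0.559, 0.128]]
0.26 80 [[0.445, 0.067], [0.559, 0.126]]
0.27 28 [[0.447, 0.064], [0.581, 0.128]]
0.28 204 [[0.426, 0.042], [0.581, 0.145]]
```

View pics/n1.png

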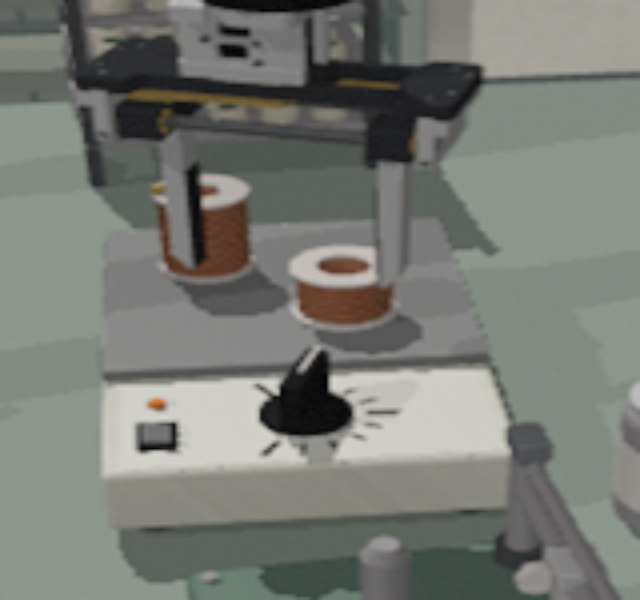

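Emit:
move_arm(targets=[[0,0,0,0.2,0.1,-2,0],[0,0,0,0.2,0.1,-5,0],[0,0,0,0.2,0.1,-7.5,0],[0,0,0,0.2,0.1,-9,0],[0,0,0,0.2,0.1,-9,0]])

```text
clock: 14.98
ee_pos: [0.5057, 0.1039, 0.0547]
tool_rot: [0.316, 1.549, -0.316]
wrist_force: [0.7, -1.0, 1.0]
finger_gap: 1.002
```

```bash
python3 - <<'E'
from h import *
snap("o");p,d=load("o","side");o=observe();print(o["ee_pos"],o["finger_gap"],o["wrist_force"])
cv2.imwrite("pics/o1.png",cv2.resize(p[60:260,170:330],None,fx=4,fy=3)[:,:,::-1])
P=pts("side",d); n=np.array([np.cos(np.radians(-23.1)),np.sin(np.radians(-23.1))])
s=(P[...,:2]-[.505,.104])@n; l=(P[...,:2]-[.505,.104])@np.array([-n[1],n[0]])
for sg in(1,-1):
    m=(s*sg>.043)&(s*sg<.064)&(abs(l)<.012)&(P[...,2]>.074)&(P[...,2]<.2)&(d>0)
    q=P[m];print(sg,len(q),np.sort(q[:,2])[:8],s[m].min(),s[m].max(),l[m].min(),l[m].max())
E
```

```text
[0.5068724  0.10403362 0.05590348] 0.9954583645983244 [-0.41884333  0.1193909  -0.26100524]
1 244 [0.09371945 0.09621518 0.09681268 0.09714719 0.09843844 0.09877592
 0.09899434 0.09956652] 0.05027537539161847 0.061778117601679776 -0.011970845727887154 0.00983954987198628
-1 315 [0.09286206 0.09333649 0.0936101  0.09424314 0.09435203 0.09555276
 0.09627234 0.09634495] -0.05790050138905241 -0.04419347766505965 -0.011987127694147769 0.011169271165416222
```

View pics/o1.png

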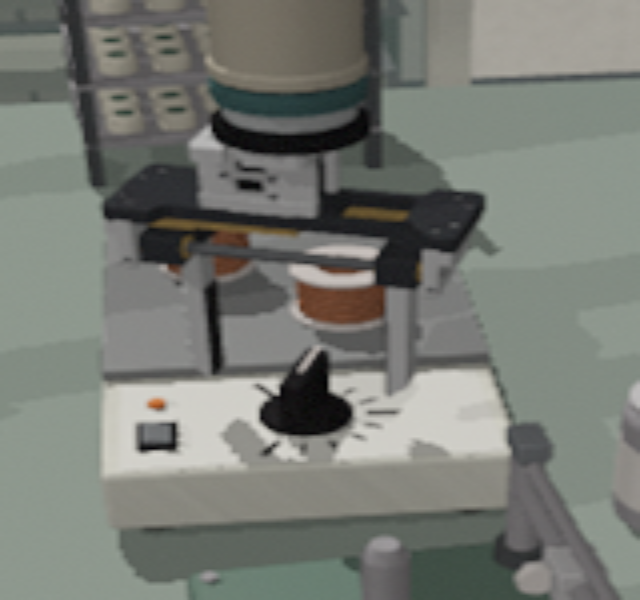

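The tips are at about 0.095 and straddle the dial. I'll go down another 1.7 cm, to tips ≈0.077, and close gently.

Emit:
move_arm(targets=[[0,0,0,0,0,-1,0],[0,0,0,0,0,-1.7,0],[0,0,0,0,0,-1.7,0],[0,0,0,0,0,-1.7,0.5],[0,0,0,0,0,-1.7,0.8]], squeeze=20)

```text
clock: 15.7
ee_pos: [0.5062, 0.104, 0.0382]
tool_rot: [0.316, 1.547, -0.316]
wrist_force: [-1.1, 0.4, 0.4]
finger_gap: 0.827
```

Emit:
move_arm(targets=[[0,0,0,0,0,0,1],[0,0,0,0,0,0,1],[0,0,0,0,0,0,1],[0,0,0,0,0,0,1],[0,0,0,0,0,0,1]])

```text
clock: 16.32
ee_pos: [0.5059, 0.1039, 0.038]
tool_rot: [0.316, 1.548, -0.316]
wrist_force: [0.0, -0.1, -0.1]
finger_gap: 0.29
```

```bash
python3 - <<'E'
from h import *
from scipy.spatial.transform import Rotation as Rn
p,d=get_image("side");o=observe();print(o["ee_pos"],o["joint_pos"],o["finger_gap"],o["wrist_force"],o["ft_torque"])
z=Rn.from_rotvec(o["tool_rot"]).as_matrix()[:,2];print(np.degrees(np.arctan2(z[1],z[0])))
cv2.imwrite("pics/q1.png",cv2.resize(p[100:230,190:300],None,fx=6,fy=4.5)[:,:,::-1])
E
```

```text
[0.50589775 0.10391489 0.03798454] [ 6.78429399e-02  2.98173900e-01  1.82506389e+00 -5.32826067e-05
  1.01829762e+00  4.70526085e-01] 0.2507660218569221 [ 0.07526667  0.58805915 -0.22651779] [-0.00718338 -0.08377374  0.00963645]
-23.070442563349523
```

View pics/q1.png

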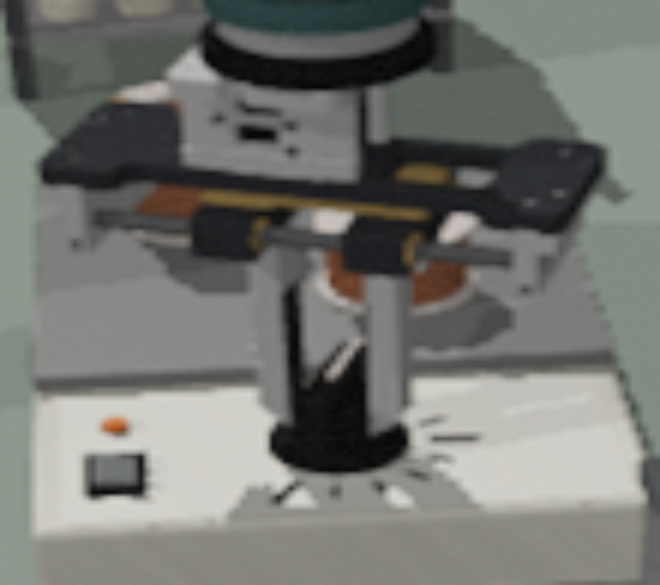

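Emit:
move_arm(targets=[[0,0,0,0,0,0,1],[0,0,0,0,0,0,1],[0,0,0,0,0,0,1],[0,0,0,0,0,0,1]], squeeze=30)

```text
clock: 16.88
ee_pos: [0.506, 0.1039, 0.038]
tool_rot: [0.316, 1.547, -0.316]
wrist_force: [1.3, -1.6, -1.6]
finger_gap: 0.145
```

Emit:
move_arm(targets=[[0,0,-8,0,0,0,1],[0,0,-17,0,0,0,1],[0,0,-26,0,0,0,1],[0,0,-35,0,0,0,1],[0,0,-44,0,0,0,1]])

```text
clock: 17.5
ee_pos: [0.5061, 0.1038, 0.038]
tool_rot: [0.913, 1.37, -0.913]
wrist_force: [-0.2, 0.6, -0.8]
finger_gap: 0.145
```

Gripped, with a gap of about 14 mm, and turning with no side load. The remaining turn is -48.5°.

Emit:
move_arm(targets=[[0,0,-9,0,0,0,1],[0,0,-18,0,0,0,1],[0,0,-27,0,0,0,1],[0,0,-36,0,0,0,1],[0,0,-44,0,0,0,1]])

```text
clock: 18.12
ee_pos: [0.5061, 0.1037, 0.038]
tool_rot: [1.477, 1.009, -1.478]
wrist_force: [0.4, -0.0, -0.4]
finger_gap: 0.147
```

Emit:
move_arm(targets=[[0,0,-4.5,0,0,0,1],[0,0,-4.5,0,0,0,1],[0,0,-4.5,0,0,0,1]])

```text
clock: 18.5
ee_pos: [0.5061, 0.1037, 0.038]
tool_rot: [1.529, 0.964, -1.529]
wrist_force: [0.4, -1.0, -0.8]
finger_gap: 0.15
```

```bash
python3 - <<'E'
from h import *
from scipy.spatial.transform import Rotation as Rn
p,d=get_image("side");o=observe();print(o["ee_pos"],o["joint_pos"],o["finger_gap"],o["wrist_force"],o["ft_torque"])
z=Rn.from_rotvec(o["tool_rot"]).as_matrix()[:,2];print(np.degrees(np.arctan2(z[1],z[0])))
cv2.imwrite("pics/r1.png",cv2.resize(p[100:230,190:300],None,fx=6,fy=4.5)[:,:,::-1])
E
```

```text
[0.50605552 0.10375388 0.03797484] [ 6.77884738e-02  2.98300950e-01  1.82489470e+00 -4.46756469e-04
  1.01821196e+00  2.08419180e+00] 0.1487607866145163 [ 1.13138022 -1.39558764 -1.31604744] [-0.17080751 -0.17268507 -0.01648695]
-115.51796905161045
```

View pics/r1.png

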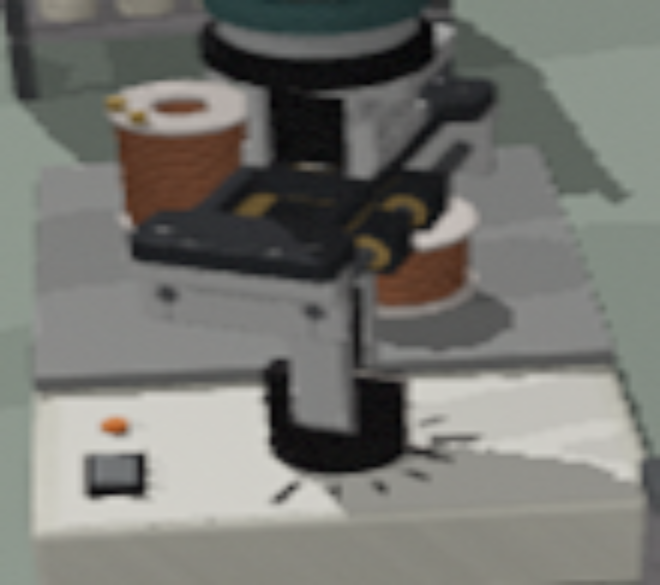

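The bar is turned to a jaw angle of -115.5°. I'll release, retreat upward and then move clear so I can inspect it.

Emit:
move_arm(targets=[[0,0,0,0,0,0,0.6],[0,0,0,0,0,0,0.6],[0,0,0,0,0,0,0.6],[0,0,0,0,0,2,0.6],[0,0,0,0,0,5,0.6]])

```text
clock: 19.18
ee_pos: [0.5048, 0.1039, 0.0877]
tool_rot: [1.528, 0.966, -1.532]
wrist_force: [0.6, -1.0, 0.1]
finger_gap: 0.398
```

Emit:
move_arm(targets=[[0,0,0,0,0,5,0.6],[0,0,0,0,0,10,0.6],[0,0,0,-4,-3,13,0.6],[0,0,0,-8,-6,15,0.6],[0,0,0,-12,-9,15,0.6]])

```text
clock: 19.8
ee_pos: [0.3858, 0.0131, 0.2397]
tool_rot: [1.531, 0.962, -1.526]
wrist_force: [-0.1, -0.3, -0.7]
finger_gap: 0.4
```

Emit:
move_arm(targets=[[0,0,8,-4,-4,0,0.6],[0,0,16,-7,-8,0,0.6],[0,0,24,-8,-12,0,0.6],[0,0,24,-8,-16,0,0.6],[0,0,24,-8,-16,0,0.6]])

```text
clock: 20.42
ee_pos: [0.3057, -0.1481, 0.238]
tool_rot: [1.232, 1.193, -1.233]
wrist_force: [-0.2, 0.0, -0.4]
finger_gap: 0.398
```

```bash
python3 - <<'E'
from h import *
snap("s");o=observe();print(o["clock"],o["ee_pos"],o["wrist_force"])
p,d=load("s","top");cv2.imwrite("pics/s1.png",cv2.resize(p[180:280,110:270],None,fx=5,fy=5,interpolation=cv2.INTER_CUBIC)[:,:,::-1])
P=pts("top",d)
m=np.zeros(d.shape,bool); m[205:255,210:260]=1; m&=(P[...,2]>.095)&(P[...,2]<.11)
q=P[m][:,:2]*1000; print("bar",cv2.minAreaRect(q.astype(np.float32)))
_,_,vt=np.linalg.svd(q-q.mean(0)); print(np.degrees(np.arctan2(vt[0,1],vt[0,0])))
for n in("top","side"):
  p,d=load("s",n);P=pts(n,d)
  for nm,x,y,z in(("full",.467,.315,.14),("bare",.5195,-.2985,.15),("curing",.543,.231,.112),("tin",.6995,.042,.1),("jar",.717,-.045,.085)):
    m=(np.hypot(P[...,0]-x,P[...,1]-y)<.05)&(abs(P[...,2]-z)<.006)&(d>0); q=P[m]
    if len(q)>5: print(n,nm,len(q),np.round(cv2.minEnclosingCircle((q[:,:2]*1000).astype(np.float32))[0],1),round(np.median(q[:,2]),4))
E
```

```text
20.525 [ 0.30559629 -0.14563771  0.23783798] [-0.27782239  0.08126847  0.15928666]
bar ((505.40277099609375, 103.85765075683594), (14.792495727539062, 50.8606071472168), 61.95843505859375)
153.55691240884747
top full 435 [466.2 315.2] 0.1402
top bare 470 [ 520.2 -297.8] 0.1505
top curing 419 [542.6 231.1] 0.112
top tin 556 [699.4  41.8] 0.1005
top jar 445 [716.9 -46.1] 0.0855
side full 226 [467.4 311.2] 0.1395
side bare 1088 [ 521.  -299.9] 0.1496
side curing 268 [541.9 229.7] 0.1115
side tin 496 [701.1  41.9] 0.0998
side jar 517 [715.8 -37.2] 0.0846
```

View pics/s1.png

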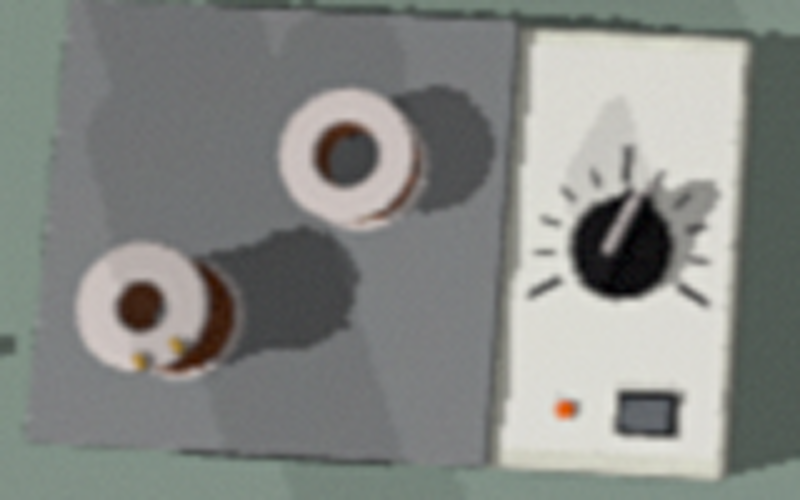

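View pics/s_side.png

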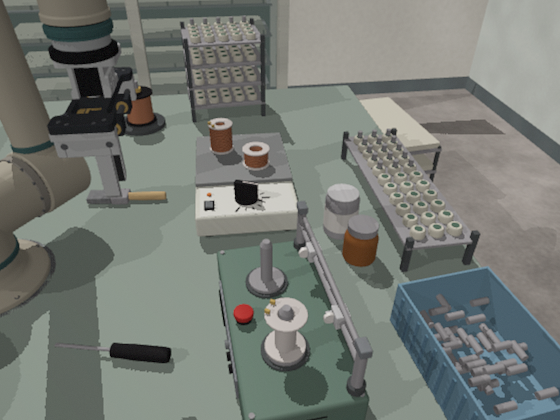

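The checks pass: the dial pointer is at -26° to -28° against a target of -25.9°, with 8° allowed. The bobbin is upright at plate (-45, +40) mm and everything else is in place. Handing in.

```bash
python3 -c "
from rig import *
print(hand_in())"
```

```text
the job is handed in; nothing more can be done
None
```

I slid the full bobbin straight up off its spindle and stood it on the warming plate. I then turned the dial to mark 6, moved the arm clear and handed the job in at about 20.5 s. The hand-in gives no verdict.

**Last checks:**
- **Bobbin:** it stands upright about (-45, +40) mm from the plate's centre, with its top at 140 mm as expected. At set-down the vertical force changed by about 10 N.
- **Dial:** the pointer read -26° to -28° in the world frame, against a target of -25.9° (8° allowed).
- **Everything else:** in the top view, the empty bobbin, curing coil, can and jar are within about 1 mm of where they started. The side view gave the jar about 9 mm away in y; its start was not measured from that camera, so I trusted the top view.
- **Robot:** it touches nothing.

**One disagreement:** the reported tool height was 40–47 mm lower than the finger tips seen by the depth camera. I worked from camera heights and contact force instead, and the grasp, the placing and the dial turn all came out as those predicted.

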